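Slacken the wing nut of the drained filter cell, thread direction unknown

TASK

Of the two filter cells with wing nuts on top, the one on the same side (left or right) as the small beaker at the front edge of the worktop is drained and due for a new membrane: slacken its wing nut by at least 60 degrees and let go of it. One of the two nuts has a left-hand thread and nothing shows which, so try it gently one way, and if it does not give, turn it the other way. Leave the other cell's nut tight, and do not disturb the beaker or the vial.

Things in the scene. Friction and masses are not known exactly. Their poses are not given: they have to be found in the camera images.
- cell_a: round aluminium filter cell fixed to the worktop, 88 mm high without its nut: foot 90 mm, barrel 60 mm, top flange 76 mm in diameter, with a short drain spout low on its -x side reaching 54 mm from the axis. Origin on its axis at the worktop, z up. The two cells and their wing nuts look exactly alike. One stands left (y > 0), the other right (y < 0); either name can be at either side.
- cell_b: round aluminium filter cell fixed to the worktop, 88 mm high without its nut: foot 90 mm, barrel 60 mm, top flange 76 mm in diameter, with a short drain spout low on its -x side reaching 54 mm from the axis. Origin on its axis at the worktop, z up. The two cells and their wing nuts look exactly alike. One stands left (y > 0), the other right (y < 0); either name can be at either side.
- nut_a_grip (a point): grip point of the steel wing nut on cell_a: on the turning axis, 116 mm above the worktop. The upright wing is a flat bar 12 mm thick along this frame's x and 72 mm long along its y, with rounded ends; it runs from 20 mm below this point to 8 mm above it, over a collar 28 mm in diameter. z up; the frame turns with the nut.
- nut_b_grip (a point): grip point of the steel wing nut on cell_b: on the turning axis, 116 mm above the worktop. The upright wing is a flat bar 12 mm thick along this frame's x and 72 mm long along its y, with rounded ends; it runs from 20 mm below this point to 8 mm above it, over a collar 28 mm in diameter. z up; the frame turns with the nut.
- nut_a (a joint): angle of the wing nut on cell_a in rad: 0 is tight against a hard stop, it grows as the nut is loosened, 1.9 at most. One of the two nuts has a right-hand thread (loosens anticlockwise seen from above) and the other a left-hand thread (loosens clockwise); nothing shows which. Loosening takes a steady 0.05 N m and the nut stays where it is left; turned the wrong way it does not give at all.
- nut_b (a joint): angle of the wing nut on cell_b in rad: 0 is tight against a hard stop, it grows as the nut is loosened, 1.9 at most. One of the two nuts has a right-hand thread (loosens anticlockwise seen from above) and the other a left-hand thread (loosens clockwise); nothing shows which. Loosening takes a steady 0.05 N m and the nut stays where it is left; turned the wrong way it does not give at all.
- beaker: small clear beaker with a little pale yellow in the bottom, 57 mm wide and 70 mm high (a larger clear beaker, 105 mm high, further back between the cells is not meant), standing loose at the front of the worktop before one of the cells (left or right). Origin at the centre of its underside, z up.
- vial: small glass vial with a black cap, 27 mm wide and 64 mm high, standing loose at the front before the other cell. Origin at the centre of its underside, z up.
Things that resemble listed ones, but are neither listed nor needed, are in the scene too. What is shaped like the cell_b but pink or red is not meant.

How it is judged (in metres and radians):
At the end, for the whole second after the job is handed in: The wing nut of the cell on the beaker's side (same sign of y) has been loosened by more than 57 degrees (1.0 rad) and is at rest; the other nut is still tight (under 0.15 rad) (((world y of each of beaker, cell_a above 0 m and value of joint nut_a above 1 rad and value of joint nut_b below 0.15 rad) or (world y of each of beaker, cell_a below 0 m and value of joint nut_a above 1 rad and value of joint nut_b below 0.15 rad) or (world y of each of beaker, cell_b above 0 m and value of joint nut_b above 1 rad and value of joint nut_a below 0.15 rad) or (world y of each of beaker, cell_b below 0 m and value of joint nut_b above 1 rad and value of joint nut_a below 0.15 rad)) and velocity of joint each of nut_a, nut_b below 0.05 rad/s); the robot touches nothing.
It fails at once if the nuts of both cells are turned loose (each by more than 0.15 rad) (value of joint each of nut_a, nut_b above 0.15 rad).
It fails at once if the beaker is moved by more than 30 mm or tipped (distance of beaker from where it was at the start of the episode above 0.03 m or angle between beaker's own z axis and vertical above 0.4 rad).
It fails at once if the vial is moved by more than 30 mm or tipped (distance of vial from where it was at the start of the episode above 0.03 m or angle between vial's own z axis and vertical above 0.4 rad).
It also fails if it takes over 37 s, if anything falls off the work surface, if the arm or the gripper's body presses on something with over 40 N, if the wrist force passes 120 N, or if a joint passes its speed limit or range.

ROBOT

A 6-joint arm with a two-finger parallel gripper is mounted at the origin on a cart in front of the work surface, level with it; the furniture and walls round the work are solid. World frame = base frame: x ahead of the robot, y to its left, z up, the work surface at z = 0. Lengths are in mm, angles in rad, forces in N, time in s.
With the tool pointing down it reaches from about 275 to 750 mm from the base axis. Payload 10.2 kg.
Tool frame: the origin (TCP) lies between the finger pads; the fingertips stand 11 mm ahead of it and the grasp point (between the pads) lies 8 mm behind it; y points along the fingers, x is the direction in which the jaws open and shut, and the axes are right-handed (so a half turn about y gives the same grasp; the last joint's range is limited). The gripper opens to 85 mm and grips with 20 to 120 N. Pads are 22 mm wide; open, the fingers measure 114 mm over their backs; the gripper's body (76 mm by 85 mm) begins 54 mm behind the grasp point. The pads swing forward as they close: fully open they stand 13 mm farther back than shut.
Start: joints at [0.949, 0.313, 1.498, -0, 1.331, -0.223], TCP at [203.877, 483.803, 242.294] pointing down, gripper open.
Joint ranges: [-2.94, 2.94], [-0.97, 2.17], [0.19, 2.56], [-1.23, 4.37], [0.02, 3.11], [-2.88, 2.88]. Speed limits (rad/s): [2.39, 2.39, 3.01, 3.14, 3.14, 3.14].

INTERFACE

Orientations are given as a unit quaternion [w, x, y, z].
In Python, from cell import * gives the robot as it stands.
- The arm moves only by the shell command python3 -m pendant 'ROWS' [OPENING] [FORCE]. ROWS is JSON, a list of rows, each a list of 2 entries, a list of its own where there are three numbers: the shift along the tool's x, y, z in cm, then the turn about the tool's y in units of 6 degrees (1.0 is 6 degrees). A call has 1 to 12 rows; each row shifts and turns the commanded pose from where the row before left it, along the tool's axes as they then stand; what a row does not reach is not made up. A row lasts 1/12 s, in which the tool goes at most 41.7 mm and 7.16 degrees, less where a joint would pass 70% of its speed; a pose out of reach is approached as far as the arm can. A call with a gripper value outside its range is refused whole. OPENING is the opening, from 0 (shut) to 1 (fully open), set as the call begins (- or left out, the last holds). The fingers move at their own pace and stop on an object; FORCE is the grip in N (left out, the last holds). Time passes only in rows, so rows that do not move let the fingers close. It gives the time, the measured TCP pose, the force and the opening at its end, in the units of the state.
- read_state(): the state, without advancing time (a new reading comes with each control period).
- get_image(name): name is "scene" or "top" or "wrist"; returns a dict with "frame" (480x640x3 uint8, red, green, blue), "camera_matrix" (3x3 intrinsics, pixels), "R" (3x3) and "t" (3): a world point X has camera coordinates R X + t. Camera axes: x right, y down, z forward; pixel columns grow to the right and rows downward; lengths in mm; the calibration is good to about 2 mm. The wrist camera is an equidistant fisheye: a pixel r from the principal point sees the ray r / f radians off the axis. A picture is of the moment at which its call begins. There is no depth.
- close_job(): hands the job in, once; it reports no verdict.
The state is a dict: "time": time; "joint_pos": joint angles; "joint_velocities": joint speeds; "effort": joint torques, N m; "ee_pos": TCP position; "tcp_rot": TCP orientation; "wrist_force": force on the tool from outside, world axes, zero at the start; "torque": the same for the moment, N m; "grip_width": finger opening in mm.
Only numpy, scipy, OpenCV 4.12 (cv2) and the standard library are available. Lean on these libraries where they do the work, as an engineer would, in place of code of your own. Each camera call takes 0.05 s, during which the arm holds its last target. There are 200 camera calls.

## Working session

There is one attempt and no reset: what is moved stays moved. The work goes in short steps, Python scripts to look and compute and a shell command to move; the robot and the scene stay as the last step left them, time stands still between calls to the robot, and variables do not carry over. Pictures are saved under pics/ and viewed, about 8 in all and at most 12, crops included, and the job is handed in when it is done.

```bash
mkdir -p pics; ls; python3 - <<'E'
from cell import *
import cv2,pickle
D={}
for n in("scene","top"):
    d=get_image(n);D[n]=d;cv2.imwrite(f"pics/{n}0.png",d["frame"][:,:,::-1])
    print(n,d["camera_matrix"],d["R"],d["t"])
pickle.dump(D,open("d0.pkl","wb"))
s=read_state();print(s)
E
```

```text
pics
scene [[508.80325896   0.         320.34152888]
 [  0.         508.80325896 241.49149821]
 [  0.           0.           1.        ]] [[ 0.79830943 -0.60213057  0.01186736]
 [-0.39396202 -0.53701933 -0.74592504]
 [ 0.45551728  0.5908037  -0.66592417]] [-429.49048925  228.16776984  835.83890204]
top [[470.16575459   0.         322.72597493]
 [  0.         470.16575459 245.53143726]
 [  0.           0.           1.        ]] [[ 0.01323169 -0.99988824 -0.00695964]
 [-0.97366274 -0.01129967 -0.22771296]
 [ 0.22760887  0.00978937 -0.97370343]] [-65.31464709 510.09984204 832.20304637]
{'time': 0.1, 'joint_pos': array([ 9.48595644e-01,  3.13373397e-01,  1.49836938e+00, -2.39879860e-05,
        1.33101437e+00, -2.23354318e-01]), 'joint_velocities': array([-0.00044291, -0.00277103, -0.00249255,  0.00103907,  0.00038514,
        0.0003809 ]), 'effort': array([ 4.26265920e-03, -4.12896824e+01, -2.60137957e+01, -4.76819821e-05,
        3.01081323e-03,  4.38551399e-05]), 'ee_pos': array([203.74611713, 483.60662969, 241.799753  ]), 'tcp_rot': array([-0.58898753,  0.58929502,  0.39065812, -0.39142215]), 'wrist_force': array([ 0.06198919, -0.37771039, -0.0805708 ]), 'torque': array([-0.01167016,  0.04277425, -0.0061473 ]), 'grip_width': 85.5375479356133}
```

View pics/scene0.png

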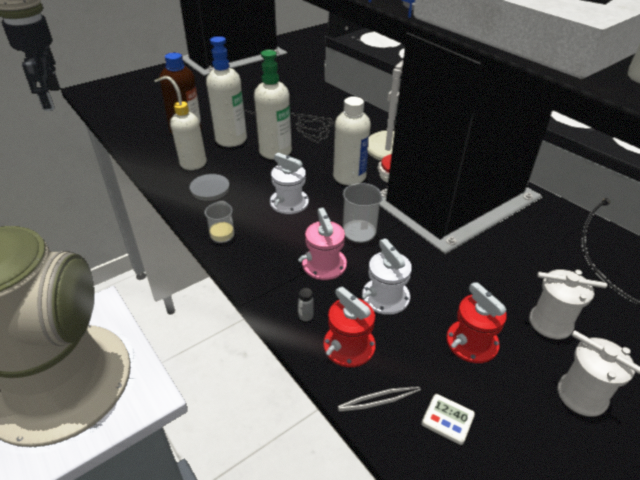

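View pics/top0.png

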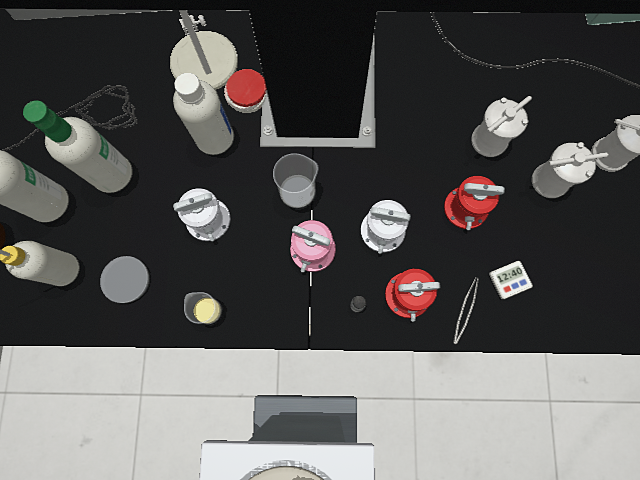

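The small beaker with yellow is at scene (220,222), top (203,308), so on the left. The vial is at scene (306,305), on the right. There are five cell-like things:
- White left: scene (289,185), top (203,213).
- White right: scene (388,280), top (386,225).
- Pink: top (312,245).
- Red: top (412,293).
- Red: top (475,202).

The white left cell fits, since it is aluminium and on the beaker's side. I'll confirm it in an enlarged crop.

```bash
python3 - <<'E'
import cv2,numpy as np
a=cv2.imread("pics/top0.png")[175:255,160:240];b=cv2.imread("pics/scene0.png")[140:220,250:330]
f=lambda i:cv2.resize(i,(400,400),interpolation=cv2.INTER_CUBIC)
cv2.imwrite("pics/crop1.png",np.hstack([f(a),f(b)]))
E
```

```text
(no output)
```

View pics/crop1.png

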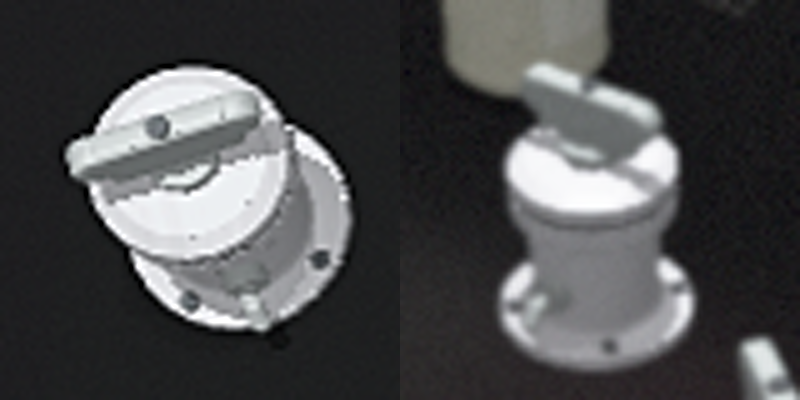

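The crop confirms a white aluminium cell with its wing upright. The dot at the wing's top centre is at top (191.6,200.4) and scene (288,156.6). The bar ends are at top (175.5,205.5) to (210.8,195.8).

```bash
cat >h.py <<'E'
import numpy as np,pickle
D=pickle.load(open("d0.pkl","rb"))
def ray(n,p):
    d=D[n];R=np.array(d["R"]);v=R.T@np.linalg.inv(d["camera_matrix"])@[*p,1];return -R.T@d["t"],v/np.linalg.norm(v)
def tri(p,q):
    a,u=ray("top",p);b,v=ray("scene",q)
    s,t=np.linalg.lstsq(np.c_[u,-v],b-a,rcond=None)[0];P,Q=a+s*u,b+t*v;return (P+Q)/2,np.linalg.norm(P-Q)
def pl(n,p,z):
    a,u=ray(n,p);return a+u*(z-a[2])/u[2]
E
python3 - <<'E'
from h import *
from scipy.spatial.transform import Rotation as Ro
np.set_printoptions(suppress=True,precision=3)
print("dot",tri((191.6,200.4),(288,156.6)))
print("ends",tri((175.5,205.5),(276.4,154.4)),tri((210.8,195.8),(301,161.6)))
for n,p in(("top",(175.5,205.5)),("top",(210.8,195.8)),("top",(191.6,200.4)),("scene",(276.4,154.4)),("scene",(301,161.6)),("scene",(288,156.6))):print(n,pl(n,p,124))
print("beaker",pl("top",(203,308),5),pl("scene",(221,238),0),"vial",pl("scene",(306,318),0),"bigbeaker",pl("top",(298,203),0))
w=[-.58898753,.58929502,.39065812,-.39142215]
print(Ro.from_quat(w[1:]+w[:1]).as_matrix())
E
```

```text
dot (array([577.69 , 176.2  , 124.056]), np.float64(3.50894142672903))
ends (array([568.645, 207.058, 117.69 ]), np.float64(0.9450580328734596)) (array([587.117, 141.518, 125.39 ]), np.float64(5.273485604646261))
top [566.177 205.104 124.   ]
top [585.149 142.988 124.   ]
top [576.083 176.939 124.   ]
scene [563.802 198.334 124.   ]
scene [591.05  142.651 124.   ]
scene [579.508 175.827 124.   ]
beaker [395.303 173.923   5.   ] [385.73  156.007   0.   ] vial [ 403.452 -134.37    -0.   ] bigbeaker [614.27   -6.072   0.   ]
[[ 0.388 -0.001 -0.922]
 [ 0.922 -0.001  0.388]
 [-0.001 -1.     0.   ]]
```

```bash
python3 -m pendant '[[[-1.8,0,-1.9],0],[[-1.8,0,-1.9],0],[[-1.8,0,-1.9],0],[[-1.8,0,-1.9],0],[[-1.8,0,-1.9],0],[[-1.8,0,-1.9],0],[[-1.8,0,-1.9],0],[[-1.8,0,-1.9],0],[[-1.8,0,-1.9],0],[[-1.8,0,-1.9],0],[[-1.8,0,-1.9],0],[[-1.8,0,-1.9],0]]' 1
python3 -m pendant '[[[0,0,0],0.84],[[0,0,0],0.84],[[0,0,0],0.84],[[0,0,0],0.84],[[0,0,0],0.84],[[0,0,0],0.84],[[0,0,0],0.84],[[0,0,0],0.84],[[0,0,0],0.84],[[0,0,0],0.84],[[0,0,0],0],[[0,0,0],0]]'
python3 - <<'E'
from cell import *
from scipy.spatial.transform import Rotation as Ro
s=read_state();w=list(s["tcp_rot"]);M=Ro.from_quat(w[1:]+w[:1]).as_matrix()
print(s["time"],s["ee_pos"],s["joint_pos"],M)
print(M.T@([577,176,200]-s["ee_pos"])/10)
E
```

```text
time: 1.1
ee_pos: [330.3, 195.0, 242.2]
tcp_rot: [0.589, -0.589, -0.391, 0.391]
wrist_force: [1.1, -0.3, -0.7]
grip_width: 85.2
time: 2.1
ee_pos: [330.0, 196.2, 242.2]
tcp_rot: [-0.699, 0.699, 0.104, -0.104]
wrist_force: [-0.3, -0.3, 0.3]
grip_width: 85.1
2.1 [330.01572716 196.19299083 242.17044757] [ 2.28611047e-01 -6.08877337e-03  1.87415467e+00 -5.68446683e-06
  1.27384638e+00 -6.63311696e-02] [[ 9.56818407e-01 -3.10074958e-04 -2.90686153e-01]
 [ 2.90686143e-01 -7.77287297e-05  9.56818457e-01]
 [-3.19280108e-04 -9.99999949e-01  1.57622140e-05]]
[23.04627401  4.20954314 -9.11165991]
```

```bash
python3 -m pendant '[[[2.3,0.25,-0.91],0],[[2.3,0.25,-0.91],0],[[2.3,0.25,-0.91],0],[[2.3,0.25,-0.91],0],[[2.3,0.25,-0.91],0],[[2.3,0.25,-0.91],0],[[2.3,0.25,-0.91],0],[[2.3,0.25,-0.91],0],[[2.3,0.25,-0.91],0],[[2.3,0.25,-0.91],0],[[0,0,0],0],[[0,0,0],0]]'
python3 - <<'E'
from cell import *
import cv2,pickle,numpy as np
np.set_printoptions(suppress=True,precision=3)
d=get_image("wrist");pickle.dump(d,open("w1.pkl","wb"));cv2.imwrite("pics/w1.png",d["frame"][:,:,::-1])
R=np.array(d["R"]);print(d["camera_matrix"],R,-R.T@d["t"])
E
```

```text
time: 3.1
ee_pos: [576.8, 175.1, 216.2]
tcp_rot: [0.7, -0.699, -0.103, 0.104]
wrist_force: [-0.6, -0.8, 0.9]
grip_width: 85.6
[[371.648   0.    323.6  ]
 [  0.    371.648 235.128]
 [  0.      0.      1.   ]] [[ 0.957  0.29  -0.002]
 [ 0.275 -0.903  0.329]
 [ 0.093 -0.316 -0.944]] [550.799 255.515 347.567]
```

View pics/w1.png

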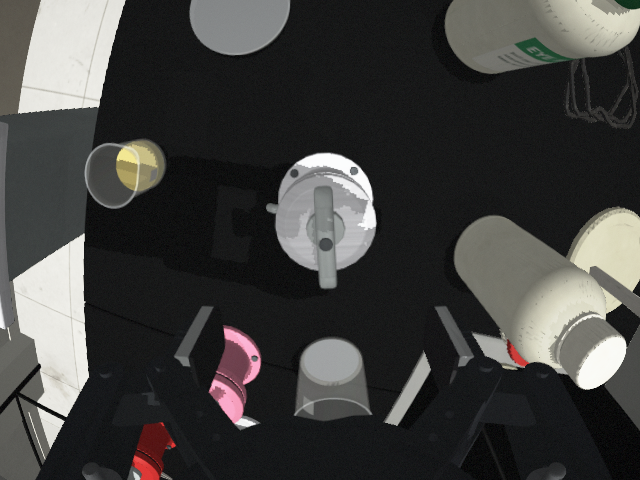

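The wrist view shows the wing between the fingers. Its dot is at (325.5,244) and its top ends are at about (323,188) and (328,287). It is nearly in line with the jaws' plane.

```bash
python3 - <<'E'
from cell import *
from h import *
import cv2
from scipy.spatial.transform import Rotation as Ro
np.set_printoptions(suppress=True,precision=2)
d=pickle.load(open("w1.pkl","rb"));R=np.array(d["R"]);K=d["camera_matrix"];c=-R.T@d["t"]
def wray(p):
    q=(np.array(p)-K[:2,2])/K[0,0];r=np.hypot(*q);return R.T@np.array([*(q/r*np.sin(r)),np.cos(r)])
def wpl(p,z):
    u=wray(p);return c+u*(z-c[2])/u[2]
E=[wpl(p,124) for p in((325.5,244),(323,188),(328,287))];print(*E)
e=E[1]-E[2];print(np.degrees(np.arctan2(e[1],e[0]))-90,np.linalg.norm(e))
# triangulate dot with all three views
A=np.zeros((3,3));b=np.zeros(3)
for a,u in((c,wray((325.5,244))),ray("top",(191.6,200.4)),ray("scene",(288,156.6))):
    P=np.eye(3)-np.outer(u,u);A+=P;b+=P@a
X=np.linalg.solve(A,b);print("dot3",X)
s=read_state();w=list(s["tcp_rot"]);M=Ro.from_quat(w[1:]+w[:1]).as_matrix()
print("jaw",np.degrees(np.arctan2(M[1,0],M[0,0])),M.T@(np.array([X[0],X[1],108])-s["ee_pos"])/10)
E
```

```text
[575.83 175.31 124.  ] [563.68 209.92 124.  ] [586.51 146.15 124.  ]
19.699240989704975 67.73389231789305
dot3 [576.69 175.55 124.97]
jaw 16.844979158099637 [ 0.06 10.88 -0.  ]
```

```bash
python3 -m pendant '[[[0,1.2,0],-0.3],[[0,1.2,0],0],[[0,1.2,0],0],[[0,1.2,0],0],[[0,1.2,0],0],[[0,1.2,0],0],[[0,1.2,0],0],[[0,1.2,0],0],[[0,1.2,0],0],[[0,0,0],0],[[0,0,0],0]]'
python3 -m pendant '[[[0,0,0],0],[[0,0,0],0],[[0,0,0],0],[[0,0,0],0],[[0,0,0],0],[[0,0,0],0],[[0,0,0],0],[[0,0,0],0],[[0,0,0],0],[[0,0,0],0],[[0,0,0],0],[[0,0,0],0]]' 0 30
python3 - <<'E'
from cell import *
import cv2
s=read_state();print(s["ee_pos"],s["torque"],s["grip_width"],s["tcp_rot"],s["joint_pos"])
d=get_image("wrist");cv2.imwrite("pics/w2.png",d["frame"][:,:,::-1])
E
```

```text
time: 4.07
ee_pos: [576.1, 175.5, 109.4]
tcp_rot: [0.698, -0.698, -0.114, 0.114]
wrist_force: [-0.5, 0.2, -0.2]
grip_width: 85.2
time: 5.07
ee_pos: [577.7, 175.7, 109.7]
tcp_rot: [0.698, -0.698, -0.115, 0.113]
wrist_force: [6.4, 2.3, -1.7]
grip_width: 11.4
[577.70285432 175.66874427 109.67159404] [ 0.35485821 -0.789925    0.33751578] 11.410313856801483 [ 0.69786827 -0.6977792  -0.11539632  0.11299454] [ 1.01242024e-01  6.07471303e-01  1.41242119e+00  3.69905041e-04
  1.11831755e+00 -2.23333797e-01]
```

View pics/w2.png

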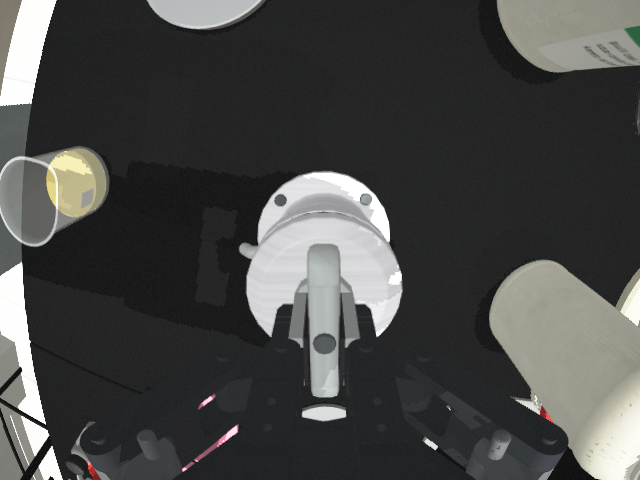

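The wing is gripped: 11.4 mm wide, and the picture shows it between the pads. I'll relax the small side load, then try 6° anticlockwise gently.

```bash
python3 -m pendant '[[[0.15,0,0],0],[[0,0,0],-0.25],[[0,0,0],-0.25],[[0,0,0],-0.25],[[0,0,0],-0.25],[[0,0,0],0],[[0,0,0],0]]'
python3 - <<'E'
from cell import *
import cv2
import numpy as np
from scipy.spatial.transform import Rotation as Ro
s=read_state();w=list(s["tcp_rot"]);M=Ro.from_quat(w[1:]+w[:1]).as_matrix()
print(s["ee_pos"],s["torque"],s["wrist_force"],s["grip_width"],"jaw",np.degrees(np.arctan2(M[1,0],M[0,0])))
d=get_image("wrist");cv2.imwrite("pics/w3.png",d["frame"][200:420,220:430,::-1])
E
```

```text
time: 5.7
ee_pos: [577.9, 175.7, 109.7]
tcp_rot: [-0.691, 0.691, 0.15, -0.15]
wrist_force: [-2.6, -1.0, 5.1]
grip_width: 11.5
[577.92283257 175.70711933 109.65744901] [-0.29642308  0.57732908  0.0894187 ] [-2.57723587 -1.04113588  5.11872068] 11.454150886710092 jaw 24.511922745903256
```

View pics/w3.png

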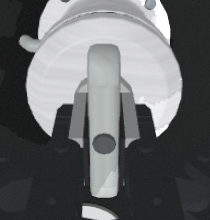

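The nut gives: the jaw turned 5.8° at only about 0.09 N m, and the wing stayed aligned with the pads. I'll continue anticlockwise.

```bash
python3 -m pendant '[[[0,0,0],-0.7],[[0,0,0],-0.7],[[0,0,0],-0.7],[[0,0,0],-0.7],[[0,0,0],-0.7],[[0,0,0],-0.7],[[0,0,0],0],[[0,0,0],0]]'
python3 -c "
from cell import *
s=read_state();print(s['torque'],s['wrist_force'],s['joint_pos'])"
```

```text
time: 6.42
ee_pos: [578.2, 175.9, 109.6]
tcp_rot: [-0.642, 0.642, 0.297, -0.296]
wrist_force: [0.1, 0.3, 4.8]
grip_width: 11.7
[-0.14652693  0.29245299  0.05411373] [0.14402065 0.28089193 4.78517365] [ 1.01701453e-01  6.09943228e-01  1.40822289e+00  1.02605178e-05
  1.12268563e+00 -7.64118648e-01]
```

```bash
python3 -m pendant '[[[0,0,0],-0.8],[[0,0,0],-0.8],[[0,0,0],-0.8],[[0,0,0],-0.8],[[0,0,0],-0.8],[[0,0,0],-0.8],[[0,0,0],-0.8],[[0,0,0],-0.8],[[0,0,0],-0.8],[[0,0,0],-0.8],[[0,0,0],0],[[0,0,0],0]]'
python3 - <<'E'
from cell import *
import cv2
import numpy as np
from scipy.spatial.transform import Rotation as Ro
s=read_state();w=list(s["tcp_rot"]);M=Ro.from_quat(w[1:]+w[:1]).as_matrix()
print(s["torque"],s["wrist_force"],"jaw",np.degrees(np.arctan2(M[1,0],M[0,0])))
d=get_image("wrist");cv2.imwrite("pics/w4.png",d["frame"][:,:,::-1])
E
```

```text
time: 7.42
ee_pos: [578.5, 176.5, 109.7]
tcp_rot: [-0.466, 0.466, 0.532, -0.531]
wrist_force: [1.7, 5.4, 4.6]
grip_width: 11.3
[ 0.60217574 -0.25892273  0.03623321] [1.69028578 5.42495289 4.58079256] jaw 97.51444777842076
```

View pics/w4.png

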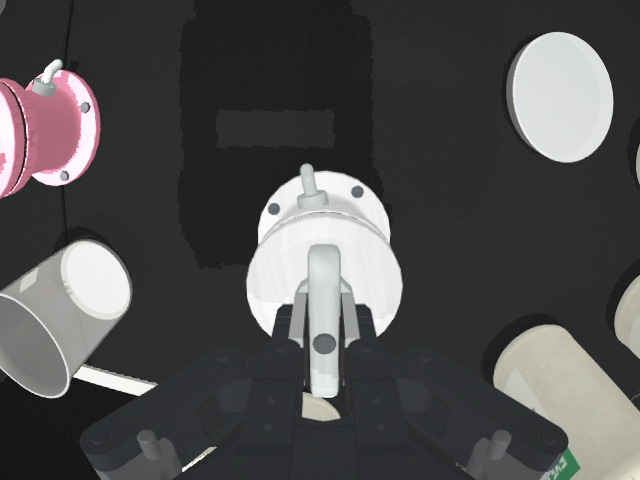

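The wing has followed the jaws about 79° (jaw from 18.7° to 97.5°, wing still between the pads; the cell's spout is now at the top of the frame). Now I'll release and lift.

```bash
python3 -m pendant '[[[0,0,0],0],[[0,0,0],0],[[0,0,0],0],[[0,0,0],0],[[0,0,0],0],[[0,0,0],0],[[0,0,0],0],[[0,0,0],0],[[0,0,0],0],[[0,0,0],0]]' 1
python3 -m pendant '[[[0,-1.2,0],0],[[0,-1.2,0],0],[[0,-1.2,0],0],[[0,-1.2,0],0],[[0,-1.2,0],0],[[0,-1.2,0],0],[[0,-1.2,0],0],[[0,-1.2,0],0],[[0,-1.2,0],0],[[0,-1.2,0],0],[[0,0,0],0],[[0,0,0],0]]'
python3 - <<'E'
from cell import *
import cv2
import numpy as np
a=get_image("scene")["frame"];b=get_image("wrist")["frame"]
cv2.imwrite("pics/end.png",cv2.resize(np.hstack([a[100:360,150:450],b[100:360,200:450]]),(800,378))[:,:,::-1])
print(read_state()["wrist_force"])
E
```

```text
time: 8.3
ee_pos: [578.0, 175.8, 109.3]
tcp_rot: [-0.465, 0.465, 0.533, -0.533]
wrist_force: [-0.6, 0.7, 0.8]
grip_width: 85.7
time: 9.3
ee_pos: [578.1, 175.9, 230.1]
tcp_rot: [-0.465, 0.465, 0.533, -0.532]
wrist_force: [0.1, -0.4, 0.3]
grip_width: 85.5
[-0.28576631 -0.06563733 -0.680026  ]
```

View pics/end.png

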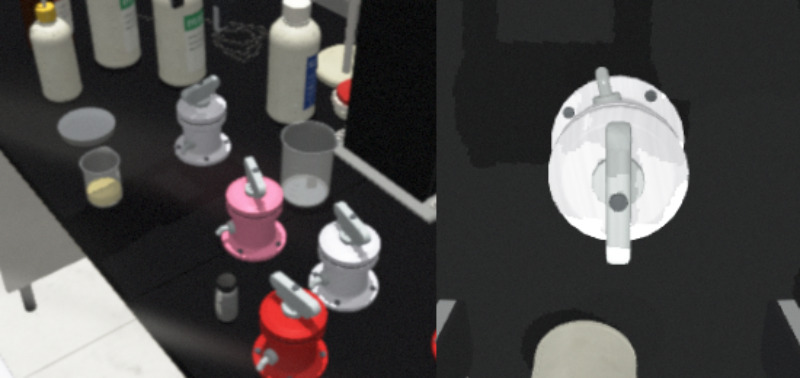

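The end picture shows the left wing turned, standing free between the open fingers. The beaker, vial and right cell are where they were.

```bash
python3 -c "
from cell import *
print(close_job())"
```

```text
the job is handed in; nothing more can be done
None
```

I slackened the wing nut on the left cell by about 79° and let go of it, then handed the job in at about 9.4 s; no verdict is reported. The small yellow beaker stands on the left, so the left white cell was the one meant.

- **Thread:** I tried it anticlockwise first and it gave straight away, at about 0.05–0.09 N m, so it has the right-hand thread.
- **Turn:** the jaws went from 18.7° to 97.5°. The wing was still in line with the pads in the wrist picture, both gripped and after release.
- **Last checks:** the gripper is open and about 120 mm above the grip height, with wrist force near zero. The beaker, vial and right cell's nut look unmoved in the scene picture, but I judged that by eye and did not measure it.
- **Disagreement:** the wing's top centre measured 124–125 mm high, against the 124 mm given. The top and scene views differed by about 3.5 mm, and the wing's angle came out between 17° and 20°. Neither affected the grasp.

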